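Shift the timber feed drive into third

TASK

The gear lever of the timber feed drive stands somewhere in the left-hand column (seen from the robot) of its H-shaped gate. Push it with the fingertips, without ever gripping it, through the gate into third, the far right-hand slot with the green mark and three dots: to the middle, across to the right, then forward (away from the robot) until it is fully home, and then let go and move clear. Leave the wax tin, the glue bottle, the wood offcut and the screwdriver as they stand.

Things in the scene. Friction and masses are not known exactly. Their poses are not given: they have to be found in the camera images.
- feeder: Fixed timber feed drive: teal housing 200 (x) x 300 (y) x 100 mm high. Origin: centre of its underside, on the bench; x points forward through the gate (roughly away from the robot), y left, z up. A motor 100 mm thick sticks out 130 mm from its left end; on its far side two rubber rollers, tops at height 100, lie over a pine board 700 mm long, 30 mm thick.
- gate_center (a point): Centre of the gate plate's top, 112 mm above the bench, at x 0, y -30 mm in the feeder's frame. Steel plate 112 (x) x 130 (y) mm with a black H slot: two columns along the feeder's x, joined half-way by a cross slot along y. Slots by dots: 1 far left, 2 near left, 3 far right (green mark, white dots), 4 near right. The tongues between the columns have rounded corners.
- knob_center (a point): Centre of the red square-sided lever knob, 36 x 36 mm, 46 mm tall, its sides facing along the feeder's x and y; it tilts with the lever. It is 145 mm up a 12 mm steel stick whose pivot is 20 mm above the bench under the gate's centre, so it is about 165 mm above the bench, its underside 30 mm above the gate plate.
- gate_cross (a joint): Lever angle across the gate, rad: -0.27 fully left, 0 middle, +0.27 fully right (feeder -y). Left column: -0.27 to -0.21; right column: 0.21 to 0.27. 39 mm of knob travel each way. The tongues let it change column only while gate_fore is within about 0.05 of 0. Friction of about 2.5 N at the knob, no spring: it stays where it is left.
- gate_fore (a joint): Lever angle along the columns, rad: +0.30 fully forward (feeder +x, slots 1 and 3), 0 at the cross slot, -0.30 fully back (slots 2 and 4). About 43 mm of knob travel each way. Same friction; stays where it is left.
- wax_tin: Loose round brass-coloured tin, 62 mm across and 26 mm high, standing on the housing's top left of the gate; origin at the centre of its underside. Leave it alone.
- glue_bottle: Loose white glue bottle with orange cap, 60 mm across, 160 mm high, standing on the bench right of the housing; origin at the centre of its underside. Leave it alone.
- offcut: Loose brown wood offcut, 100 x 50 x 40 mm high, on the bench at the near right; origin at the centre of its underside. Leave it alone.
- screwdriver: Loose screwdriver lying on the bench in front of the housing, long axis along its x; origin on its underside. Leave it alone.

How it is judged (in metres and radians):
On the way, in this order (a step that is already met when the one before it is completed fails the run):
1. the lever is pushed across to the right along the cross slot (value of joint gate_cross above 0.1 rad and value of joint gate_fore below 0.15 rad), for 0.1 s.
2. the lever is fully forward in the third slot (value of joint gate_cross above 0.19 rad and value of joint gate_fore above 0.26 rad), for 0.2 s.
At the end, for the whole second after the job is handed in: The lever rests fully forward in the far right-hand slot: gate_cross above 0.19 and gate_fore above 0.26 rad (the stop is at 0.30, so within about 6 mm at the knob), and still. The tin, bottle and offcut are within 20 mm and the screwdriver within 30 mm of where they stood (all of step 2 and velocity of joint gate_fore between -0.05 and 0.05 rad/s and distance of each of wax_tin, glue_bottle, offcut from where it was at the start of the episode below 0.02 m and distance of screwdriver from where it was at the start of the episode below 0.03 m); the robot touches nothing.
It fails at once if the wax tin is knocked, pushed or picked up (distance of wax_tin from where it was at the start of the episode above 0.02 m or angle between wax_tin's own z axis and vertical above 0.3 rad).
It fails at once if the glue bottle is knocked, pushed or picked up (distance of glue_bottle from where it was at the start of the episode above 0.02 m or angle between glue_bottle's own z axis and vertical above 0.3 rad).
It fails at once if the offcut is knocked, pushed or picked up (distance of offcut from where it was at the start of the episode above 0.02 m or angle between offcut's own z axis and vertical above 0.3 rad).
It fails at once if the screwdriver is knocked, pushed or picked up (distance of screwdriver from where it was at the start of the episode above 0.03 m).
It fails at once if the lever's knob is gripped: fingers press on opposite sides of it at once (contact force between each of gate_fore_c1, gate_fore_c4 and the fingers above 1 N or contact force between each of gate_fore_c2, gate_fore_c3 and the fingers above 1 N).
It also fails if it takes over 59 s, if anything falls off the work surface, if the arm or the gripper's body presses on something with over 40 N, if the wrist force passes 120 N, or if a joint passes its speed limit or range.

ROBOT

A 6-joint arm with a two-finger parallel gripper is mounted at the origin on the work surface. World frame = base frame: x ahead of the robot, y to its left, z up, the work surface at z = 0. Lengths are in m, angles in degrees, forces in N, time in s.
With the tool pointing down it reaches from about 0.425 to 0.95 m from the base axis. Payload 14.7 kg.
Tool frame: the origin (TCP) lies at the very end of the fingers, on their centre line; the grasp point (between the pads) lies grip_point_offset behind it (grip_point_offset is the distance from the TCP to the grasp point, in m); z points along the fingers, y is the line along which they close (so a half turn about z gives the same grasp; the last joint's range is limited). The gripper opens to 85 mm and grips with 20 to 120 N. Pads are 22 mm wide; open, the fingers measure 114 mm over their backs; the gripper's body (76 mm by 85 mm) begins 54 mm behind the grasp point. The pads swing forward as they close: fully open they stand 13 mm farther back than shut.
Start: joints at [67.861, 27.513, 91.461, -0, 61.026, -2.67], TCP at [0.217, 0.613, 0.231] pointing down, gripper open.
Joint ranges: [-157.49, 157.49], [-46.99, 117.5], [13.45, 153.17], [-89.5, 269.5], [5.16, 153.95], [-167.48, 167.48]. Speed limits (degrees/s): [108.29, 108.29, 136.94, 172.46, 172.46, 172.46].

INTERFACE

Orientations are given as a 3x3 rotation matrix whose columns are the frame's x, y, z axes.
In Python, from bench import get_obs, capture, camera_params, sign_off, grip_point_offset gives the robot as it stands. The module is installed in compiled form; this text tells all that it offers.
- The arm moves only by the shell command python3 -m inch 'ROWS'. ROWS is JSON, a list of rows, each a list of 3 entries, a list of its own where there are three numbers: the gripper's target within -1 to 1 (shut at 1, half-way at 0, fully open at -1), then the shift along the tool's x, y, z in m, then the turn, a rotation vector about the tool's x, y, z in degrees. In form: [[gripper, [tx, ty, tz], [rx, ry, rz]], ...]. A call has 1 to 20 rows; each row shifts and turns the commanded pose from where the row before left it, along the tool's axes as they then stand; what a row does not reach is not made up. A row lasts 1/8 s, in which the tool goes at most 62.5 mm and 10.7 degrees, less where a joint would pass 70% of its speed; a pose out of reach is approached as far as the arm can. A call is refused whole if a number of a shift passes 0.0625 or a number of a turn 10.7, either way. A call with a gripper value outside its range is refused whole. The fingers move at their own pace and stop on an object; the grip force is fixed at half the most. Time passes only in rows, so rows that do not move let the fingers close. It gives the time, the measured TCP pose, the force, the opening and the grip force at its end, in the units of the state.
- get_obs(): the state, without advancing time (a new reading comes with each control period).
- capture(name): name is "scene" or "top"; returns (picture, depth): 384x512x3 uint8, blue, green, red; 384x512 float32, m along the optical axis (not along the pixel's ray), 0 where there is no reading.
- camera_params(name): a dict with "mtx" (3x3 intrinsics, pixels), "R" (3x3) and "t" (3): a world point X has camera coordinates R X + t. Camera axes: x right, y down, z forward; pixel columns grow to the right and rows downward; lengths in m; the calibration is good to about 2 mm. A picture is of the moment at which its call begins. camera_params takes no time and is no camera call.
- sign_off(): hands the job in; it is judged then, once.
The state is a dict: "t": time; "joints": joint angles; "qvel": joint speeds; "joint_efforts": joint torques, N m; "ee_pos": TCP position; "ee_rot": TCP orientation; "contact_force": force on the tool from outside, world axes, zero at the start; "torque": the same for the moment, N m; "gripper_width": opening from 0.0 (shut) to 1.0 (fully open); "grasp_force": force on a finger pad.
Only numpy, scipy, OpenCV 4.12 (cv2) and the standard library are available. Lean on these libraries where they do the work, as an engineer would, in place of code of your own. Each camera call takes 0.05 s, during which the arm holds its last target. There are 200 camera calls.

## Working session

There is one attempt and no reset: what is moved stays moved. The work goes in short steps, Python scripts to look and compute and a shell command to move; the robot and the scene stay as the last step left them, time stands still between calls to the robot, and variables do not carry over. Pictures are saved under pics/ and viewed, at most 10 in all, crops included, and the job is handed in when it is done.

```bash
mkdir -p pics
cat > h.py <<'E'
import numpy as np, cv2
from bench import *
def cap(n):
    im,d=capture(n); p=camera_params(n); 
    return im,d,p
def world(u,v,z,p):
    K,R,t=map(np.array,(p['mtx'],p['R'],p['t']))
    return R.T@(z*np.linalg.solve(K,[u,v,1])-t)
def cloud(d,p):
    K,R,t=map(np.array,(p['mtx'],p['R'],p['t']))
    v,u=np.indices(d.shape); P=np.stack([u,v,np.ones_like(u)],-1)@np.linalg.inv(K).T*d[...,None]
    return (P-t)@R
E
python3 - <<'E'
from h import *
o=get_obs(); print(o['t'],o['ee_pos'],np.round(o['ee_rot'],3),o['gripper_width'],grip_point_offset)
for n in('top','scene'):
    im,d,p=cap(n); cv2.imwrite(f'pics/{n}0.png',im); np.savez(f'{n}0.npz',im=im,d=d)
    W=cloud(d,p); hsv=cv2.cvtColor(im,cv2.COLOR_BGR2HSV)
    print(n,-np.array(p['R']).T@p['t'])
    m=((hsv[...,0]<6)|(hsv[...,0]>174))&(hsv[...,1]>150)&(hsv[...,2]>70)&(d>0)
    k,l,s,c=cv2.connectedComponentsWithStats(m.astype(np.uint8))
    for i in range(1,k):
        if s[i,4]>20: q=W[l==i]; print(s[i],q.min(0).round(3),q.max(0).round(3),np.median(q,0).round(3))
E
```

```text
0.0 [0.2164312  0.61245515 0.23065704] [[-0.943  0.333 -0.   ]
 [ 0.333  0.943 -0.001]
 [ 0.    -0.001 -1.   ]] 0.9979133245301121 0.0187
top [ 0.30133836 -0.01574117  1.20495229]
[185 151  21  20 218] [0.553 0.113 0.102] [0.59  0.153 0.188] [0.562 0.127 0.175]
[484 204  22  16 218] [ 0.434 -0.629  0.006] [ 0.463 -0.562  0.106] [ 0.445 -0.579  0.098]
[168 224  10   6  51] [0.424 0.191 0.056] [0.436 0.213 0.076] [0.431 0.201 0.069]
[180 237  39  16 344] [0.37  0.093 0.01 ] [0.406 0.19  0.031] [0.388 0.139 0.023]
[499 332  13  15 123] [ 0.135 -0.586  0.071] [ 0.166 -0.564  0.104] [ 0.154 -0.57   0.098]
scene [ 0.79789508 -0.32813466  0.79934901]
[258 142  25  29 263] [0.371 0.091 0.005] [0.411 0.188 0.029] [0.393 0.132 0.023]
[319 152  25  25 284] [0.557 0.111 0.142] [0.594 0.151 0.186] [0.575 0.12  0.171]
[  0 367  39  17 469] [ 0.437 -0.584  0.011] [ 0.467 -0.564  0.103] [ 0.455 -0.566  0.085]
```

View pics/top0.png

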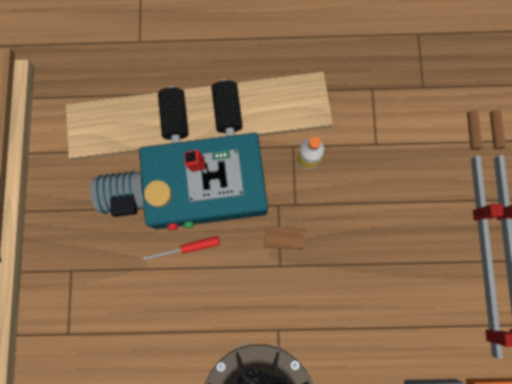

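View pics/scene0.png

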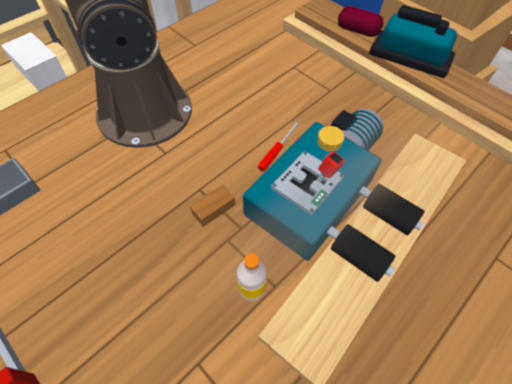

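Both views: the knob (top view 194,160; scene 331,164) stands far left, in slot 1. The tin (157,193), bottle (312,150), offcut (284,237) and screwdriver (185,247) are clear of the gate. Next I fit the feeder frame.

Run:
```python
from h import *
Rz=lambda a:np.array([[np.cos(a),-np.sin(a)],[np.sin(a),np.cos(a)]])
for n in('top','scene'):
    f=np.load(n+'0.npz'); im,d=f['im'],f['d']; W=cloud(d,camera_params(n)); hsv=cv2.cvtColor(im,cv2.COLOR_BGR2HSV)
    reg=(W[...,0]>.35)&(W[...,0]<.75)&(W[...,1]>-.12)&(W[...,1]<.35)
    teal=(hsv[...,0]>80)&(hsv[...,0]<105)&(hsv[...,1]>120)&reg&(W[...,2]>.09)&(W[...,2]<.108)
    r=cv2.minAreaRect(W[teal][:,:2].astype(np.float32)*1000); print(n,'housing',r, np.median(W[teal][:,2]))
    pl=(hsv[...,1]<50)&(hsv[...,2]>120)&reg&(W[...,2]>.103)&(W[...,2]<.12)
    k,l,s,c=cv2.connectedComponentsWithStats(pl.astype(np.uint8)); i=1+s[1:,4].argmax()
    q=W[l==i]; print('plate',cv2.minAreaRect(q[:,:2].astype(np.float32)*1000),np.median(q[:,2]))
    kn=((hsv[...,0]<6)|(hsv[...,0]>174))&(hsv[...,1]>150)&reg&(W[...,2]>.15)&(W[...,0]>.5)
    q=W[kn]; print('knob',q.mean(0),q.min(0),q.max(0))
    tin=(hsv[...,0]>15)&(hsv[...,0]<28)&(hsv[...,1]>130)&reg&(W[...,2]>.115)&(W[...,2]<.135)
    q=W[tin]; print('tin',q.mean(0),q.min(0),q.max(0))
    b=(W[...,1]<-.1)&(W[...,1]>-.3)&(W[...,0]>.4)&(W[...,0]<.75)&(W[...,2]>.04)
    q=W[b]; print('bottle',q.min(0),q.max(0))
```

```text
top housing ((538.8212890625, 162.94313049316406), (195.2023468017578, 370.2745056152344), 6.024707794189453) 0.09946358302467576
plate ((548.213623046875, 94.58969116210938), (111.95982360839844, 129.51976013183594), 6.338881969451904) 0.11169760088090645
knob [0.56561431 0.12952504 0.17202569] [0.55299332 0.11255326 0.15002628] [0.58973783 0.15370442 0.18799812]
tin [0.50357108 0.22666837 0.12540301] [0.47742232 0.1988563  0.11955433] [0.53101574 0.25438493 0.13005424]
bottle [ 0.40145499 -0.17423136  0.04011834] [ 0.63774297 -0.10152453  0.16405686]
scene housing ((538.4228515625, 163.96746826171875), (193.4697723388672, 379.27447509765625), 6.992857456207275) 0.09946701208772751
plate ((548.3741455078125, 93.810791015625), (112.05392456054688, 131.63523864746094), 6.059692859649658) 0.11146621332850037
knob [0.5756172  0.12246946 0.17015285] [0.5572138  0.11076402 0.15012357] [0.59385964 0.15091111 0.18590987]
tin [0.50628785 0.22408366 0.12482549] [0.47530172 0.19649693 0.11503917] [0.53519542 0.2594095  0.12976155]
bottle [ 0.40015964 -0.17678934  0.04002635] [ 0.64116641 -0.1027389   0.16191523]
```

Feeder yaw is about 6.2°, the gate centre is at (0.548, 0.094), and the knob is at about feeder (+30, +35) mm. All heights and sizes match the given ones. I'll turn, shut the gripper and move to the far side of the knob.

```bash
cat > st.py <<'E'
from h import *
def fe(w):
    a=np.radians(6.2); d=np.array(w)[...,:2]-[.548,.094]
    return d@np.array([[np.cos(a),-np.sin(a)],[np.sin(a),np.cos(a)]])
def st():
    o=get_obs(); R=np.array(o['ee_rot']); print('t',round(o['t'],2),'feeder mm',(fe(o['ee_pos'])*1000).round(1),'z',round(o['ee_pos'][2]*1000,1),'yaw x',np.degrees(np.arctan2(R[1,0],R[0,0])).round(1),'tilt',R[:2,2].round(3),'F',np.round(o['contact_force'],1),'w',round(o['gripper_width'],2))
def knob(n='scene',save=None):
    im,d,p=cap(n); W=cloud(d,p); hsv=cv2.cvtColor(im,cv2.COLOR_BGR2HSV); f=fe(W)
    m=((hsv[...,0]<6)|(hsv[...,0]>174))&(hsv[...,1]>130)&(abs(f).max(-1)<.09)&(W[...,2]>.14)&(W[...,2]<.2)
    if m.any(): print('knob',m.sum(),(f[m].min(0)*1000).round(),(f[m].max(0)*1000).round())
    if save: cv2.imwrite('pics/'+save,cv2.resize(im[90:240,220:420],(800,600)))
E
python3 -m inch '[[1,[0,0,0],[0,0,-8.6]],[1,[0,0,0],[0,0,-8.6]],[1,[0,0,0],[0,0,-8.6]],[1,[-0.029,-0.043,0],[0,0,0]],[1,[-0.029,-0.043,0],[0,0,0]],[1,[-0.029,-0.043,0],[0,0,0]],[1,[-0.029,-0.043,0],[0,0,0]],[1,[-0.029,-0.043,0],[0,0,0]],[1,[-0.029,-0.043,0],[0,0,0]],[1,[-0.029,-0.043,0],[0,0,0]],[1,[-0.029,-0.043,0],[0,0,0]],[1,[-0.029,-0.043,0],[0,0,0]],[1,[-0.029,-0.043,0],[0,0,0]],[1,[-0.029,-0.043,0],[0,0,0]],[1,[-0.029,-0.043,0],[0,0,0]],[1,[0,0,0],[0,0,0]],[1,[0,0,0],[0,0,0]]]'
python3 -c "from st import *; st(); knob(save='a.png'); knob('top')"
```

```text
t: 2.22
ee_pos: [0.6189, 0.1383, 0.2308]
ee_rot: [[-0.994, -0.11, -0.001], [-0.11, 0.994, 0.0], [0.001, 0.0, -1.0]]
contact_force: [-0.5, -0.1, -0.2]
gripper_width: 0.0
grasp_force: 0.0
t 2.23 feeder mm [75.3 36.4] z 230.8 yaw x -173.7 tilt [-0.001  0.   ] F [-0.5 -0.1 -0.2] w 0.0
knob 301 [11. 14.] [50. 53.]
```

View pics/a.png

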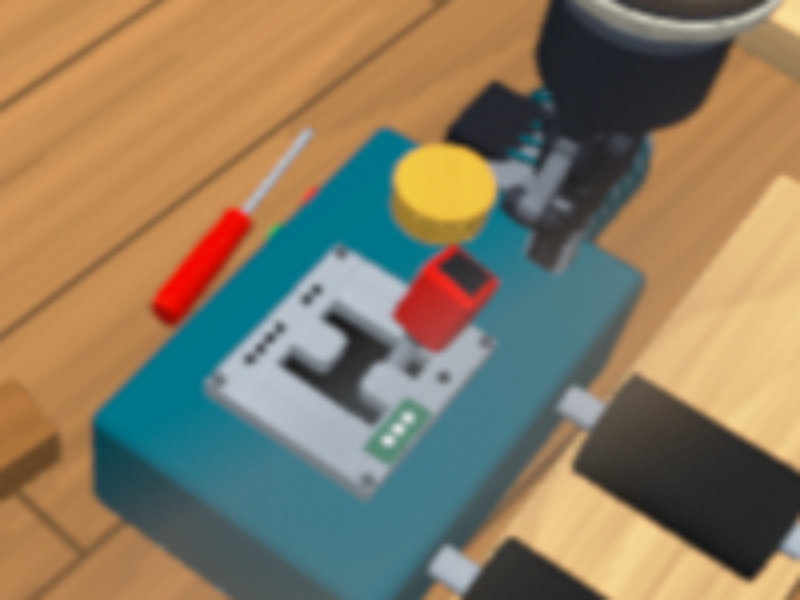

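The picture shows the closed fingertips at (550,255), in front of the knob's far face (450,300), with the tin clear at (445,190). I'll descend and push back.

```bash
python3 -m inch '[[1,[0,0,0.027],[0,0,0]],[1,[0,0,0.026],[0,0,0]],[1,[0,0,0.026],[0,0,0]],[1,[0,0,0],[0,0,0]],[1,[0.008,0,0],[0,0,0]],[1,[0.008,0,0],[0,0,0]],[1,[0.007,0,0],[0,0,0]],[1,[0.007,0,0],[0,0,0]],[1,[0.006,0,0],[0,0,0]],[1,[0.005,0,0],[0,0,0]],[1,[0,0,0],[0,0,0]],[1,[0,0,0],[0,0,0]]]'
python3 -c "from st import *; st(); knob(save='b.png'); knob('top')"
```

```text
t: 3.82
ee_pos: [0.5784, 0.1337, 0.1521]
ee_rot: [[-0.994, -0.11, -0.001], [-0.11, 0.994, -0.0], [0.001, -0.0, -1.0]]
contact_force: [0.6, 0.5, 0.9]
gripper_width: -0.002
grasp_force: 0.4
t 3.83 feeder mm [34.5 36.2] z 152.1 yaw x -173.7 tilt [-0.001 -0.   ] F [0.6 0.5 0.9] w -0.0
knob 210 [-12.  15.] [22. 51.]
```

View pics/b.png

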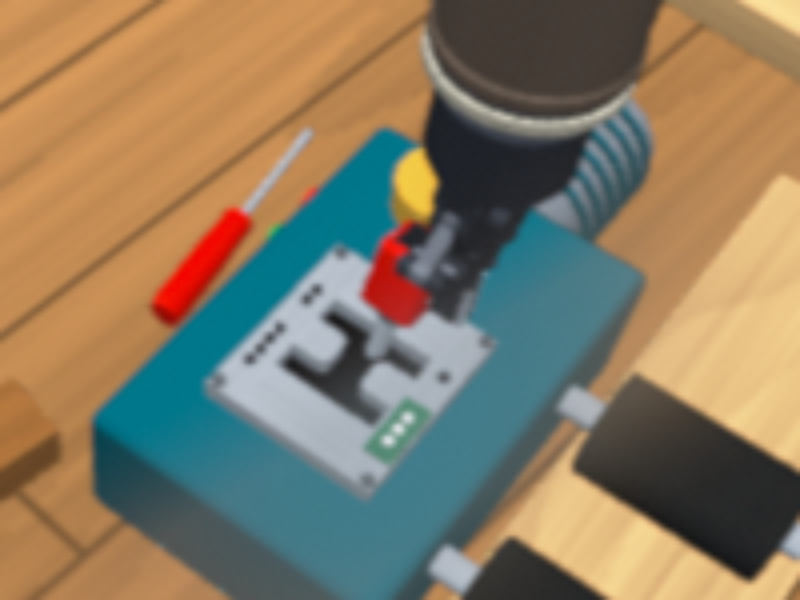

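The knob (395,275) is nearly at the cross slot, its stick at (377,340), about 5 mm short. I'll push 5 mm, back off, rise, look, and go to its left side.

```bash
python3 -m inch '[[1,[0.003,0,0],[0,0,0]],[1,[0.002,0,0],[0,0,0]],[1,[0,0,0],[0,0,0]],[1,[-0.01,0,0],[0,0,0]],[1,[-0.005,0,0],[0,0,0]],[1,[0,0,-0.04],[0,0,0]],[1,[0,0,-0.04],[0,0,0]],[1,[0.021,0.025,0],[0,0,0]],[1,[0.021,0.025,0],[0,0,0]],[1,[0,0,0],[0,0,0]]]'
python3 -c "from st import *; st(); knob(save='c.png'); knob('top')"
```

```text
t: 5.18
ee_pos: [0.5401, 0.1811, 0.2323]
ee_rot: [[-0.994, -0.112, -0.001], [-0.112, 0.994, 0.0], [0.001, 0.0, -1.0]]
contact_force: [1.5, -0.1, 0.8]
gripper_width: -0.003
grasp_force: 0.0
t 5.17 feeder mm [ 1.6 87.5] z 232.3 yaw x -173.6 tilt [-0.001  0.   ] F [ 1.5 -0.1  0.8] w -0.0
knob 331 [-16.  15.] [19. 55.]
knob 217 [-17.  16.] [16. 58.]
```

View pics/c.png

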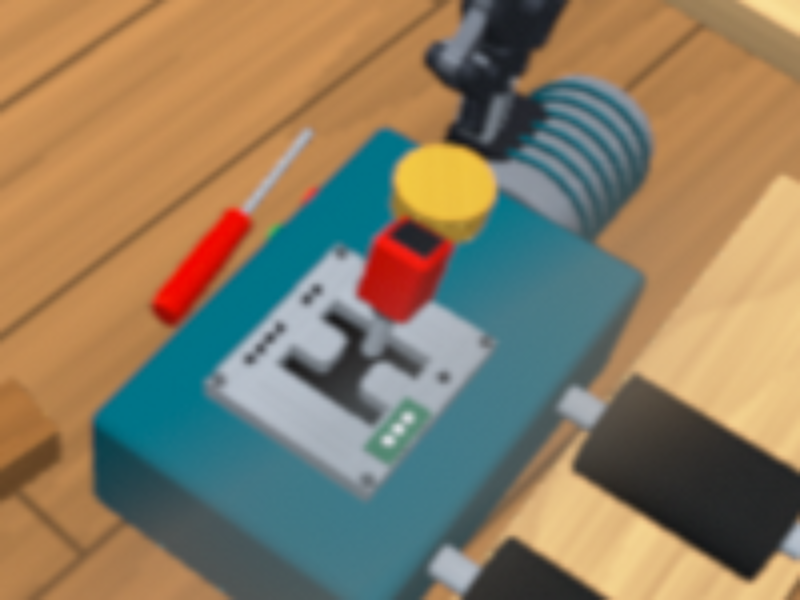

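The knob (405,270) is centred on the cross slot at feeder x of about 1 mm. The fingers are to its left, clear of the tin. I'll descend and push right.

```bash
python3 -m inch '[[1,[0.001,0,0.027],[0,0,0]],[1,[0,0,0.027],[0,0,0]],[1,[0,0,0.027],[0,0,0]],[1,[0,0,0],[0,0,0]],[1,[0,-0.008,0],[0,0,0]],[1,[0,-0.008,0],[0,0,0]],[1,[0,-0.008,0],[0,0,0]],[1,[0,-0.008,0],[0,0,0]],[1,[0,-0.008,0],[0,0,0]],[1,[0,-0.008,0],[0,0,0]],[1,[0,-0.008,0],[0,0,0]],[1,[0,-0.008,0],[0,0,0]],[1,[0,-0.006,0],[0,0,0]],[1,[0,-0.004,0],[0,0,0]],[1,[0,-0.004,0],[0,0,0]],[1,[0,0,0],[0,0,0]]]'
python3 -c "from st import *; st(); knob(save='d.png'); knob('top')"
```

```text
t: 7.28
ee_pos: [0.5488, 0.102, 0.1512]
ee_rot: [[-0.994, -0.11, -0.0], [-0.11, 0.994, -0.0], [0.0, -0.0, -1.0]]
contact_force: [0.9, 0.4, 0.2]
gripper_width: 0.005
grasp_force: 0.0
t 7.28 feeder mm [1.7 7.9] z 151.2 yaw x -173.7 tilt [-0. -0.] F [0.9 0.4 0.2] w 0.0
knob 268 [-16. -45.] [ 20. -12.]
```

View pics/d.png

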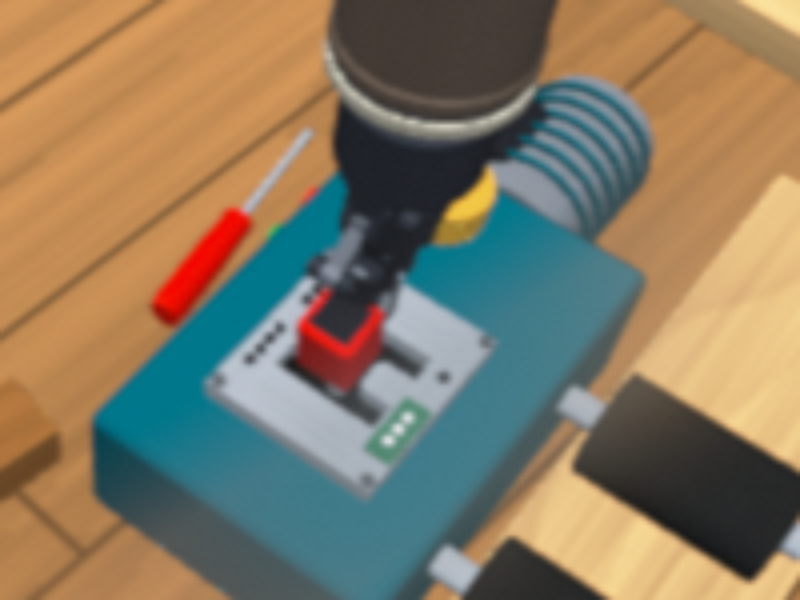

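The knob (340,335) is right of the middle, its outer top edge at -45 mm. It was at 55 mm when on the left, so about 9 mm remains. I'll keep pushing until it meets the stop.

```bash
python3 -m inch '[[1,[0,-0.004,0],[0,0,0]],[1,[0,-0.003,0],[0,0,0]],[1,[0,-0.002,0],[0,0,0]],[1,[0,0,0],[0,0,0]]]'
python3 -c "from st import *; st(); knob()"
```

```text
t: 7.88
ee_pos: [0.55, 0.0932, 0.1513]
ee_rot: [[-0.994, -0.11, 0.0], [-0.11, 0.994, -0.0], [-0.0, -0.0, -1.0]]
contact_force: [0.3, -0.8, 0.5]
gripper_width: -0.004
grasp_force: 0.0
t 7.88 feeder mm [ 1.9 -1. ] z 151.3 yaw x -173.7 tilt [ 0. -0.] F [ 0.3 -0.8  0.5] w -0.0
knob 254 [-16. -55.] [ 19. -15.]
```

Knob across at about 0.25 rad. Now back off, rise, go behind it, descend and push forward.

```bash
python3 -m inch '[[1,[0,0.008,0],[0,0,0]],[1,[0,0.008,0],[0,0,0]],[1,[0,0,-0.04],[0,0,0]],[1,[0,0,-0.04],[0,0,0]],[1,[0.026,-0.026,0],[0,0,0]],[1,[0.026,-0.026,0],[0,0,0]],[1,[0,0,0],[0,0,0]],[1,[0,0,0.04],[0,0,0]],[1,[0,0,0.04],[0,0,0]],[1,[0,0,0],[0,0,0]]]'
python3 -c "from st import *; st(); knob()"
python3 -m inch '[[1,[-0.007,0,0],[0,0,0]],[1,[-0.007,0,0],[0,0,0]],[1,[-0.007,0,0],[0,0,0]],[1,[-0.007,0,0],[0,0,0]],[1,[-0.007,0,0],[0,0,0]],[1,[-0.006,0,0],[0,0,0]],[1,[-0.006,0,0],[0,0,0]],[1,[-0.006,0,0],[0,0,0]],[1,[0,0,0],[0,0,0]]]'
python3 -c "from st import *; st(); knob(save='e.png')"
```

```text
t: 9.18
ee_pos: [0.5008, 0.0525, 0.1494]
ee_rot: [[-0.994, -0.111, -0.005], [-0.111, 0.994, -0.0], [0.005, 0.0, -1.0]]
contact_force: [-0.7, 0.9, 0.7]
gripper_width: 0.001
grasp_force: 0.0
t 9.18 feeder mm [-51.4 -36.1] z 149.4 yaw x -173.6 tilt [-0.005 -0.   ] F [-0.7  0.9  0.7] w 0.0
knob 267 [-16. -57.] [ 19. -21.]
t: 10.35
ee_pos: [0.5554, 0.0578, 0.1512]
ee_rot: [[-0.994, -0.11, 0.0], [-0.11, 0.994, 0.0], [-0.0, -0.0, -1.0]]
contact_force: [-0.7, 0.1, -0.9]
gripper_width: -0.0
grasp_force: 0.4
t 10.35 feeder mm [  3.4 -36.8] z 151.2 yaw x -173.7 tilt [0. 0.] F [-0.7  0.1 -0.9] w -0.0
knob 156 [ 13. -55.] [ 53. -21.]
```

View pics/e.png

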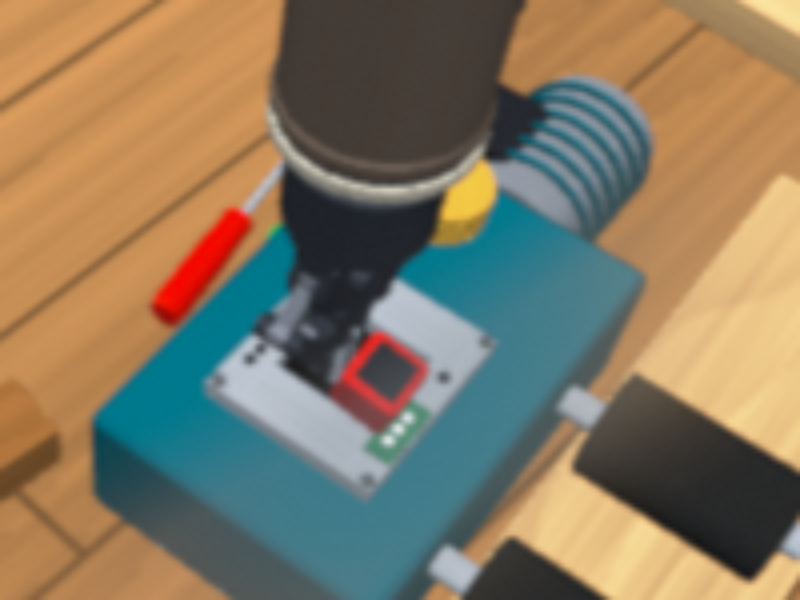

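The knob (385,375) is moving forward toward the green mark. Its top front edge is at 53 mm, and about 62 is expected at home. I'll push on until there is a stop force.

```bash
python3 -m inch '[[1,[-0.003,0,0],[0,0,0]],[1,[-0.003,0,0],[0,0,0]],[1,[-0.002,0,0],[0,0,0]],[1,[0,0,0],[0,0,0]]]'
python3 -c "from st import *; st(); knob()"
python3 -m inch '[[1,[-0.002,0,0],[0,0,0]],[1,[0,0,0],[0,0,0]]]'
python3 -c "from st import *; st(); knob()"
```

```text
t: 10.9
ee_pos: [0.5631, 0.0586, 0.1513]
ee_rot: [[-0.994, -0.11, 0.0], [-0.11, 0.994, 0.0], [-0.0, -0.0, -1.0]]
contact_force: [-1.6, -0.5, -0.1]
gripper_width: -0.001
grasp_force: 0.6
t 10.9 feeder mm [ 11.1 -36.8] z 151.3 yaw x -173.7 tilt [0. 0.] F [-1.6 -0.5 -0.1] w -0.0
knob 145 [ 20. -54.] [ 60. -20.]
t: 11.2
ee_pos: [0.565, 0.0589, 0.1513]
ee_rot: [[-0.994, -0.11, 0.0], [-0.11, 0.994, 0.0], [-0.0, -0.0, -1.0]]
contact_force: [-2.1, -0.6, 0.3]
gripper_width: -0.004
grasp_force: 0.7
t 11.2 feeder mm [ 13.1 -36.8] z 151.3 yaw x -173.7 tilt [0. 0.] F [-2.1 -0.6  0.3] w -0.0
knob 140 [ 21. -54.] [ 63. -21.]
```

```bash
python3 -m inch '[[1,[-0.002,0,0],[0,0,0]],[1,[0,0,0],[0,0,0]]]'
python3 -c "from st import *; st(); knob()"
python3 -m inch '[[1,[-0.002,0,0],[0,0,0]],[1,[0,0,0],[0,0,0]]]'
python3 -c "from st import *; st(); knob()"
```

```text
t: 11.5
ee_pos: [0.567, 0.0591, 0.1513]
ee_rot: [[-0.994, -0.11, 0.0], [-0.11, 0.994, -0.0], [-0.0, -0.0, -1.0]]
contact_force: [-1.6, -0.0, -0.0]
gripper_width: -0.002
grasp_force: 0.7
t 11.5 feeder mm [ 15.1 -36.7] z 151.3 yaw x -173.7 tilt [ 0. -0.] F [-1.6 -0.  -0. ] w -0.0
knob 142 [ 24. -54.] [ 64. -20.]
t: 11.8
ee_pos: [0.5684, 0.0593, 0.1511]
ee_rot: [[-0.994, -0.11, -0.001], [-0.11, 0.994, -0.0], [0.001, 0.0, -1.0]]
contact_force: [-4.5, 0.2, 0.2]
gripper_width: -0.001
grasp_force: 2.2
t 11.8 feeder mm [ 16.5 -36.7] z 151.1 yaw x -173.7 tilt [-0.001 -0.   ] F [-4.5  0.2  0.2] w -0.0
knob 136 [ 24. -54.] [ 64. -20.]
```

The stop has been reached: force is rising and the knob no longer moves. One more small press, then retreat.

```bash
python3 -m inch '[[1,[-0.001,0,0],[0,0,0]],[1,[-0.001,0,0],[0,0,0]],[1,[0,0,0],[0,0,0]]]'
python3 -m inch '[[1,[0.012,0,0],[0,0,0]],[1,[0.015,0,0],[0,0,0]],[1,[0.01,0,0],[0,0,0]],[1,[0,0,-0.04],[0,0,0]],[1,[0,0,-0.05],[0,0,0]],[1,[0,0,-0.05],[0,0,0]],[1,[0,0.04,0],[0,0,0]],[1,[0,0.05,0],[0,0,0]],[1,[0,0.05,0],[0,0,0]],[1,[0,0,0],[0,0,0]],[1,[0,0,0],[0,0,0]],[1,[0,0,0],[0,0,0]]]'
python3 -c "
from st import *; st(); knob(); knob('top')
im,_=capture('scene'); cv2.imwrite('pics/f.png',im)"
```

```text
t: 12.22
ee_pos: [0.5697, 0.0595, 0.1509]
ee_rot: [[-0.994, -0.11, -0.002], [-0.11, 0.994, -0.0], [0.002, 0.0, -1.0]]
contact_force: [-7.6, -0.5, -1.1]
gripper_width: -0.001
grasp_force: 3.6
t: 13.72
ee_pos: [0.5186, 0.1936, 0.2913]
ee_rot: [[-0.994, -0.109, 0.0], [-0.109, 0.994, -0.0], [-0.0, -0.0, -1.0]]
contact_force: [-0.5, 0.0, -0.9]
gripper_width: -0.001
grasp_force: 0.0
t 13.72 feeder mm [-18.4 102.2] z 291.3 yaw x -173.7 tilt [ 0. -0.] F [-0.5  0.  -0.9] w -0.0
knob 127 [ 21. -54.] [ 64. -20.]
knob 236 [ 22. -52.] [ 62. -13.]
```

View pics/f.png

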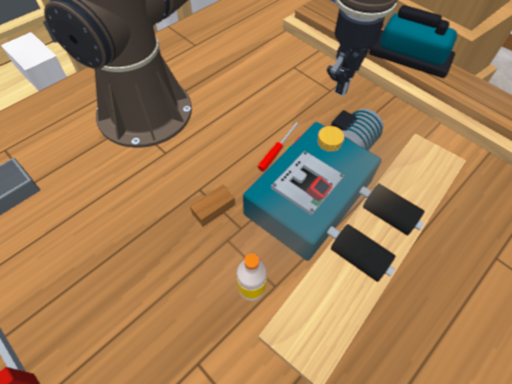

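The picture shows the lever at the green mark (320,187), with the tin, bottle, offcut and screwdriver where they were and the arm clear. Handing in.

```bash
python3 -c "from bench import *; print(sign_off())"
```

```text
the job is handed in; nothing more can be done
None
```

The lever is fully forward in third and rests against its stop, the arm is clear, and the tin, bottle, offcut and screwdriver look undisturbed in the last picture; I handed the job in at about 14 s, and no verdict came back.

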